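# Put a rinsed cup to dry under the blower

### The job

Slide the drying station's carriage fully out to its loading stop, then take the steel cup from the draining rack, turn it upside down and set it over the upright peg so that its rim stands flat on the carriage, and let go. Slide the carriage with the cup fully home to its stop under the air nozzle, and only then throw the switch lever all the way over, away from the robot. Leave the phone, the blower bulb and the bottle where they are.

Things in the scene. Friction and masses are not known exactly. Their poses are not given: they have to be found in the camera images.
- station: Drying station, fixed: grey base plate 12 mm thick (x -65 to 65, y -260 to 250 mm) with two rails along y, an aluminium stop block at each rail end (top 46 mm above the bench) and a black switch box at its +y end. Origin on the bench, 60 mm to the -y side of the nozzle axis; x away from the robot, y along the rails from loading end (-y) to home end (+y). Turned up to 0.2 rad.
- nozzle (a point): Centre of the lower end of the air nozzle, 48 mm across, fixed 147 mm above the bench, pointing down over the carriage's home position. Its black pipe, 18 mm thick, rises at station x 85, y 115 mm and arches over to it, at up to 222 mm.
- carriage (a joint): Position of the carriage along the rails, m: 0 = fully home, at the stop under the nozzle; 0.18 = fully out, at the loading stop; it grows along the station's -y. It stays where it is left; it takes about 2 to 3 N to slide.
- peg_foot (a point): Foot of the upright white drying peg on the carriage, on its axis, at deck height, 43 mm above the bench; axes as the station's. Peg 16 mm in diameter, 60 mm tall, bevelled tip. The deck is a flat aluminium plate 88 mm wide in x, reaching 40 mm to the +y and 115 mm to the -y side of the peg. Moves with the carriage; at home it is right under the nozzle.
- handle_top (a point): Centre of the top of the carriage's handle, a black upright round post 16 mm in diameter and 38 mm tall on the deck, 98 mm to the -y side of the peg; its top is 81 mm above the bench.
- rack: The draining rack, fixed to the bench: a grey foot 150 x 75 mm with two level steel rods, 6 mm thick and 120 mm long, along its x axis at y -16 and +16 mm, their centres 42 mm above the bench. Origin: on the bench under its centre; x runs away from the robot along the rods.
- cup: The rinsed cup, loose: a plain straight-sided stainless steel tumbler 44 mm in diameter and 86 mm long, wall 3 mm, bottom 4 mm thick, about 0.1 kg. At the start it lies on its side along the rack's two rods, its axis level and about 61 mm above the bench, its open mouth towards the robot. Origin: centre of the outside of its closed bottom; its z axis runs along the cup to the mouth.
- cup_rim (a point): Centre of the cup's open mouth, 86 mm from its bottom along its axis.
- switch (a joint): Angle of the switch lever, rad: 0 = off, leaning to the station's -x (towards the robot); 1.0 = on, thrown over to +x. It turns about a level axis along the station's y, at x 0, y 200 mm, 72 mm above the bench, and stays where it is left; it takes about 1 N at the ball.
- switch_tip (a point): Centre of the black ball, 26 mm across, at the end of the switch lever, 60 mm from its turning axis; lever rod 10 mm thick. The housing under it is 70 x 50 mm, its top 75 mm above the bench.
- phone: Bystander: a phone lying on the bench, 72 x 150 x 9 mm; origin under its centre.
- blower: Bystander: a black rubber blower bulb standing nozzle up, 60 mm across, 120 mm tall; origin under its centre.
- bottle: Bystander: a small brown glass bottle with black cap, 42 mm across, 85 mm tall; origin under its centre.
There are look-alikes about, which are no part of the job. Leave any blue look-alike of the cup alone.

How it is judged:
On the way, in this order (a step that is already met when the one before it is completed fails the run):
1. the carriage is fully out at its loading stop (value of joint carriage above 0.174 m), for 0.1 s.
2. the cup stands upside down over the peg, rim flat on the carriage, let go (horizontal distance between cup_rim and peg_foot below 0.014 m and z of cup_rim in the frame of peg_foot between -0.005 and 0.005 m and angle between cup's own z axis and vertical above 3.04 rad and contact force between the fingers and cup below 0.1 N), for 0.2 s.
3. the carriage is fully home with the cup on its peg (horizontal distance between cup_rim and peg_foot below 0.014 m and z of cup_rim in the frame of peg_foot between -0.005 and 0.005 m and angle between cup's own z axis and vertical above 3.04 rad and value of joint carriage below 0.005 m), for 0.1 s.
4. the switch lever is thrown over (value of joint switch above 0.85 rad), for 0.1 s.
At the end, for the whole second after the job is handed in: The carriage is home within 5 mm of its stop; the cup stands at rest upside down over the peg, its rim within 5 mm of the deck, its axis within 14 mm of the peg's and within 0.1 rad of vertical, and not held; the switch lever is on (beyond 0.85 of 1.0 rad) (all of step 3 and contact force between the fingers and cup below 0.1 N and value of joint switch above 0.85 rad and linear speed of cup below 0.02 m/s); the robot touches nothing.
It fails at once if the phone is pushed out of place (over 25 mm) (distance of phone from where it was at the start of the episode above 0.025 m).
It fails at once if the blower is pushed out of place (over 25 mm) (distance of blower from where it was at the start of the episode above 0.025 m).
It fails at once if the bottle is pushed out of place (over 25 mm) (distance of bottle from where it was at the start of the episode above 0.025 m).
It also fails if it takes over 72 s, if anything falls off the work surface, if the arm or the gripper's body presses on something with over 40 N, if the wrist force passes 120 N, or if a joint passes its speed limit or range.

### The arm

A 6-joint arm with a two-finger parallel gripper is mounted at the origin on the work surface. World frame = base frame: x ahead of the robot, y to its left, z up, the work surface at z = 0. Lengths are in m, angles in rad, forces in N, time in s.
With the tool pointing down it reaches from about 0.375 to 0.9 m from the base axis. Payload 3.1 kg.
Tool frame: the origin (TCP) lies between the finger pads; the fingertips stand 8 mm ahead of it and the grasp point (between the pads) lies 11 mm behind it; z points along the fingers, y is the line along which they close (so a half turn about z gives the same grasp; the last joint's range is limited). The gripper opens to 87 mm and grips with 3 to 60 N. Pads are 19 mm wide; open, the fingers measure 117 mm over their backs; the gripper's body (75 mm by 190 mm) begins 51 mm behind the grasp point.
Start: joints at [1.046, 0.527, 1.433, -0, 1.181, -0.178], TCP at [0.212, 0.588, 0.202] pointing down, gripper open.
Joint ranges: [-3.08, 3.08], [-0.75, 2.2], [0.22, 2.44], [-1.43, 4.57], [0, 2.65], [-2.85, 2.85]. Speed limits (rad/s): [2.79, 2.79, 3.14, 3.14, 3.14, 3.14].

### API

Orientations are given as a unit quaternion [x, y, z, w].
In Python, from rig import robot gives the robot as it stands.
- The arm moves only by the tool move_arm, never from a script. Its argument "motion" is text: rows parted by semicolons, each of 5 numbers parted by spaces: the opening, from -1 (shut) to 1 (fully open), then the shift along the tool's x, y, z normalised to -1 to 1, where 1 is 0.2 m, then the turn about the tool's z normalised to -1 to 1, where 1 is pi rad. A call has 1 to 12 rows; each row is the pose to reach, as a shift and turn from the pose commanded when the call began, along the tool's axes at that moment, turning the shorter way round; what a row does not reach only later rows make up. A row lasts 1/12 s, in which the tool goes at most 41.7 mm and 7.16 degrees, less where a joint would pass 70% of its speed; a pose out of reach is approached as far as the arm can. A call with a number of a shift or a turn outside -1 to 1 is refused whole. A call with a gripper value outside its range is refused whole. The fingers move at their own pace and stop on an object; "newtons" is the grip in N (left out, the last holds). Time passes only in rows, so rows that repeat a pose let the fingers close. It gives the time, the measured TCP pose, the force, the opening and the grip force at its end, in the units of the state.
- robot.get_obs(): the state, without advancing time (a new reading comes with each control period).
- robot.camera(name): name is "side" or "top" or "wrist"; returns (picture, depth): 400x640x3 uint8, red, green, blue; 400x640 float32, m along the optical axis (not along the pixel's ray), 0 where there is no reading.
- robot.camera_model(name): a dict with "mtx" (3x3 intrinsics, pixels), "D" ([k1, k2, p1, p2, k3] as OpenCV has them; the pictures are not rectified), "position" and "attitude" of the camera in the world. Camera axes: x right, y down, z forward; pixel columns grow to the right and rows downward; lengths in m; the calibration is good to about 2 mm. A picture is of the moment at which its call begins: read the wrist's pose just before it. camera_model takes no time and is no camera call; for the wrist camera it gives the pose at the moment of the call.
- robot.hand_in(): hands the job in; it is judged then, once.
The state is a dict: "time": time; "q": joint angles; "joint_velocities": joint speeds; "joint_torque": joint torques, N m; "position": TCP position; "tool_rot": TCP orientation; "ft_force": force on the tool from outside, world axes, zero at the start; "moment": the same for the moment, N m; "grip_width": finger opening in m; "grip_force": force on a finger pad.
Only numpy, scipy, OpenCV 4.12 (cv2) and the standard library are available. Lean on these libraries where they do the work, as an engineer would, in place of code of your own. Each camera call takes 0.05 s, during which the arm holds its last target. There are 200 camera calls.

## Working session

There is one attempt and no reset: what is moved stays moved. The work goes in short steps, Python scripts to look and compute and a tool call to move; the robot and the scene stay as the last step left them, time stands still between calls to the robot, and variables do not carry over. Pictures are saved under pics/ and viewed, at most 10 in all, crops included, and the job is handed in when it is done.

Besides the shell and the picture viewer there is one more tool, called after ">>>" in YAML: its name, and indented under it one key for each argument. move_arm: Moves the arm, as the interface text tells. Its arguments: {"type":"object","properties":{"motion":{"type":"string"},"newtons":{"type":"number"}},"required":["motion"]}

```bash
mkdir -p pics; cat > h.py <<'E'
import numpy as np, cv2
from scipy.spatial.transform import Rotation as R
from rig import robot
def cam(n):
    m=robot.camera_model(n); a=np.array(m["attitude"],float)
    Rm=a if a.shape==(3,3) else R.from_quat(a).as_matrix()
    return np.array(m["mtx"],float),np.array(m["D"],float),np.array(m["position"],float),Rm
def grab(n):
    c=cam(n); p,d=robot.camera(n); np.savez(f"{n}.npz",p=p,d=d,K=c[0],D=c[1],t=c[2],R=c[3]); return p,d
def load(n): return np.load(f"{n}.npz")
def ray(z,uv):
    q=cv2.undistortPoints(np.array(uv,float).reshape(-1,1,2),z["K"],z["D"]).reshape(-1,2)
    return np.c_[q,np.ones(len(q))]@z["R"].T
def atz(z,uv,h):
    r=ray(z,uv); return z["t"]+r*((h-z["t"][2])/r[:,2])[:,None]
def atd(z,uv,k=2):
    ds=[]
    for u,v in uv:
        w=z["d"][int(v)-k:int(v)+k+1,int(u)-k:int(u)+k+1]; w=w[w>0]; ds.append(np.median(w) if w.size else np.nan)
    return z["t"]+ray(z,uv)*np.array(ds)[:,None]
def proj(z,P):
    rv=cv2.Rodrigues(z["R"].T)[0]; return cv2.projectPoints(np.array(P,float).reshape(-1,1,3),rv,-z["R"].T@z["t"],z["K"],z["D"])[0].reshape(-1,2)
def tri(zs,uvs):
    A=np.zeros((3,3));b=np.zeros(3)
    for z,uv in zip(zs,uvs):
        r=ray(z,[uv])[0]; r/=np.linalg.norm(r); M=np.eye(3)-np.outer(r,r); A+=M;b+=M@z["t"]
    return np.linalg.solve(A,b)
E
python3 - <<'E'
from h import *
for n in("top","side"):
    p,d=grab(n); cv2.imwrite(f"pics/{n}0.png",p[:,:,::-1]); c=cam(n); print(n,c[2],c[3].round(3).tolist(),c[0][0,0])
o=robot.get_obs(); print(o["position"],o["tool_rot"],o["grip_width"],R.from_quat(o["tool_rot"]).as_matrix().round(4))
E
```

```text
top [0.35350828 0.12452    1.17102712] [[-0.017, -0.981, 0.195], [-1.0, 0.018, 0.002], [-0.005, -0.195, -0.981]] 459.9071310639927
side [ 0.13074285 -0.7054895   0.85630221] [[0.891, -0.289, 0.35], [-0.454, -0.541, 0.708], [-0.015, -0.79, -0.613]] 464.81420785017536
[0.21204382 0.58719654 0.20066198] [ 1.72526191e-01  9.85004445e-01 -9.19725038e-04 -3.33337503e-04] 0.0868452193574688 [[-9.405e-01  3.399e-01 -1.000e-03]
 [ 3.399e-01  9.405e-01 -1.700e-03]
 [ 3.000e-04 -1.900e-03 -1.000e+00]]
```

View pics/top0.png

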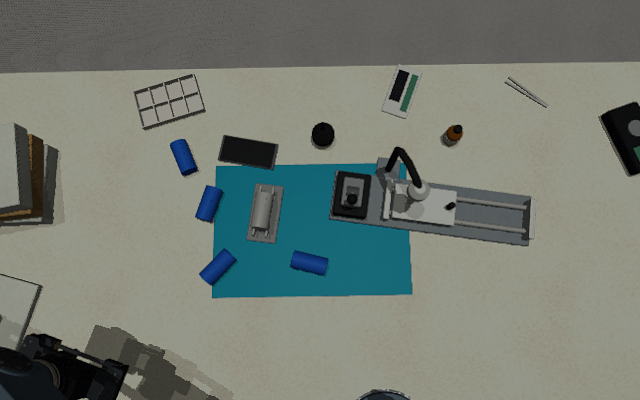

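View pics/side0.png

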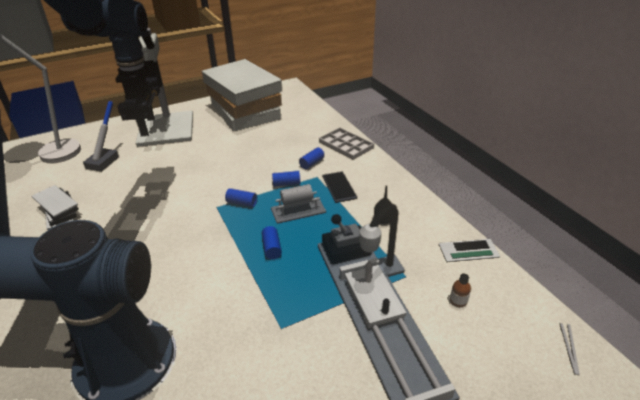

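Steel cup candidates: the grey cylinder on the rack at top (265,208) / side (297,196). The blue cylinders at top (183,157), (209,203), (218,266) and (309,263) are look-alikes. The grey one fits: it is steel and lies on the rack's rods. The station runs from the switch box at top (351,195) to the stop at (530,220), and the handle is at (451,206). I'll confirm with an enlarged crop.

```bash
python3 - <<'E'
from h import *
t=load("top");s=load("side")
a=cv2.resize(t["p"][150:250,235:555],(800,250),interpolation=cv2.INTER_CUBIC)
b=cv2.resize(s["p"][170:310,200:520],(800,350),interpolation=cv2.INTER_CUBIC)
cv2.imwrite("pics/crop1.png",np.vstack([a,b])[:,:,::-1])
E
```

```text
(no output)
```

View pics/crop1.png

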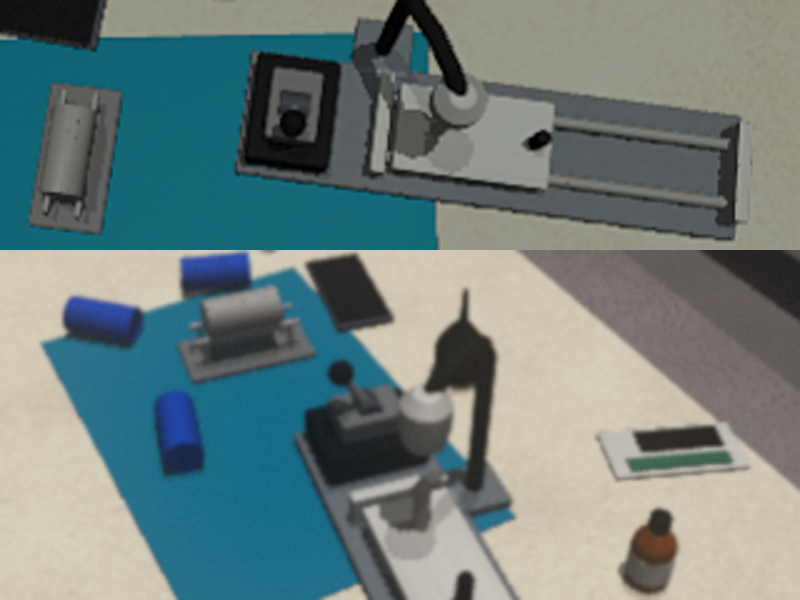

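The crops confirm it: the grey steel cup lies on the rack's rods, and its blue look-alikes lie on the mat. The handle top is at top (453,204) / side (386,301), and the switch ball is at top (352,199) / side (336,219).

```bash
python3 - <<'E'
from h import *
np.set_printoptions(precision=4,suppress=True)
t=load("top");s=load("side")
print("handle",tri([t,s],[(453,204.2),(386,300.8)]),"ball",tri([t,s],[(352.2,198.8),(336.4,219.2)]))
pl=atz(t,[(330.2,218.5),(528.6,245.5),(531.5,196.5)],.012);print("plate",pl)
X=np.array([[-.065,.25],[-.065,-.26],[.065,-.26]]);
c=X.mean(0);P=pl[:,:2];d=P.mean(0);U,_,V=np.linalg.svd((X-c).T@(P-d));Rr=(U@V).T;o=d-Rr@c;print("station",o,np.arctan2(Rr[1,0],Rr[0,0]),(X@Rr.T+o-P))
w=lambda x,y,z:[*(Rr@[x,y]+o),z]
for z in(t,s): print("proj handle,ball,nozzle,stop out",proj(z,[w(0,-.038,.081),w(-.06*np.sin(.5),.2,.072+.06*np.cos(.5)),w(0,.06,.147),w(0,-.26,.046)]))
# clouds
for n,z in(("top",t),("side",s)):
    u,v=np.meshgrid(np.arange(640),np.arange(400));uv=np.c_[u.ravel(),v.ravel()]
    dd=z["d"].ravel();C=z["t"]+ray(z,uv)*dd[:,None]
    m=(dd>0)&(np.abs(C[:,0]-.5)<.2)&(C[:,1]>.2)&(C[:,1]<.4)&(C[:,2]>.066)&(C[:,2]<.1)
    Q=C[m];
    if n=="top": q=atz(z,[(265,208)],.08)[0];print("guess",q)
    k=np.hypot(*(Q[:,:2]-q[:2]).T)<.07;Q=Q[k]
    ctr=Q.mean(0);ev=np.linalg.eigh(np.cov(Q[:,:2].T))[1][:,1];ev*=np.sign(ev[0]);l=(Q[:,:2]-ctr[:2])@ev;side=(Q[:,:2]-ctr[:2])@[-ev[1],ev[0]]
    print(n,len(Q),ctr,"ang",np.arctan2(ev[1],ev[0]),"ext",np.percentile(l,[0,2,98,100]),np.percentile(side,[2,98]),"ztop",np.percentile(Q[:,2],[50,90,98]))
E
```

```text
handle [ 0.5408 -0.1766  0.0777] ball [0.5509 0.0683 0.1213]
plate [[ 0.5209  0.12    0.012 ]
 [ 0.4433 -0.3779  0.012 ]
 [ 0.5686 -0.3981  0.012 ]]
station [ 0.5463 -0.1332] -0.156339641210286 [[ 0.0002  0.0039]
 [-0.0017 -0.002 ]
 [ 0.0015 -0.002 ]]
proj handle,ball,nozzle,stop out [[450.9037 204.1995]
 [352.115  199.0756]
 [415.3816 193.286 ]
 [536.7387 218.8605]]
proj handle,ball,nozzle,stop out [[384.5063 297.9457]
 [335.3719 218.3121]
 [368.486  245.9721]
 [431.9898 397.7423]]
guess [0.5393 0.2767 0.08  ]
top 596 [0.5359 0.2854 0.0779] ang -0.1434714137506971 ext [-0.0426 -0.0413  0.0417  0.0434] [-0.0186  0.0209] ztop [0.0784 0.0829 0.0852]
side 299 [0.537  0.2774 0.0764] ang -0.15802852538071915 ext [-0.0426 -0.0409  0.0413  0.0444] [-0.0128  0.02  ] ztop [0.0775 0.0817 0.0832]
```

>>> move_arm:
  motion: "1 0 0 -0.5 0; 1 0 0 -0.5 0; 1 0 0 -0.5 0; 1 -0.95 -1 -0.5 0; 1 -0.95 -1 -0.5 0; 1 -0.95 -1 -0.5 0; 1 -0.95 -1 -0.5 0; 1 -0.95 -1 -0.5 0; 1 -0.95 -1 -0.5 0; 1 -0.95 -1 -0.5 0; 1 -0.95 -1 -0.5 0"

```text
time: 1.02
position: [0.3242, 0.331, 0.3013]
tool_rot: [0.175, 0.985, -0.001, 0.0]
ft_force: [-0.3, 0.4, 0.2]
grip_width: 0.0869
grip_force: 0.0
```

>>> move_arm:
  motion: "1 -0.95 -1 0 0; 1 -0.95 -1 0 0; 1 -0.95 -1 0 0; 1 -0.95 -1 0 0; 1 -0.95 -1 0 0; 1 -0.95 -1 0 0; 1 -0.95 -1 0 0; 1 -0.95 -1 0 0; 1 -0.95 -1 0 0"

```text
time: 1.77
position: [0.4341, 0.082, 0.3012]
tool_rot: [0.174, 0.985, 0.0, -0.001]
ft_force: [-0.4, 1.1, -0.2]
grip_width: 0.0871
grip_force: 0.0
```

>>> move_arm:
  motion: "1 -0.95 -1 0 0.439; 1 -0.95 -1 0 0.439; 1 -0.95 -1 0 0.439; 1 -0.95 -1 0 0.439; 1 -0.95 -1 0 0.439; 1 -0.95 -1 0 0.439; 1 -0.95 -1 0 0.439; 1 -0.95 -1 0 0.439; 1 -0.95 -1 0 0.439; 1 -0.95 -1 0 0.439; 1 -0.95 -1 0 0.439; 1 -0.95 -1 0 0.439"

```text
time: 2.77
position: [0.5447, -0.1678, 0.3011]
tool_rot: [0.76, 0.65, 0.0, -0.001]
ft_force: [-1.0, 0.4, 0.4]
grip_width: 0.087
grip_force: 0.0
```

```bash
cat >> h.py <<'E'
def plan(x,y,z,yaw):
    o=robot.get_obs(); M=R.from_quat(o["tool_rot"]).as_matrix(); d=(np.array([x,y,z])-o["position"])@M/.2
    cy=np.arctan2(M[1,1],M[0,1]); t=-((yaw-cy+np.pi/2)%np.pi-np.pi/2)/np.pi
    print("t",round(o["time"],2),"pos",o["position"].round(4),"yaw",cy.round(3),"q",np.round(o["q"],2),"F",np.round(o["ft_force"],1),"w",round(o["grip_width"],4),"-> shift",d.round(3),"turn",t.round(3))
E
python3 - <<'E'
from h import *
plan(.5407,-.174,.16,-.156)
p,d=grab("wrist");cv2.imwrite("pics/w1.png",p[:,:,::-1])
E
```

```text
t 2.77 pos [ 0.5447 -0.1678  0.3011] yaw -0.155 q [-0.5   0.35  1.44  0.    1.35 -0.34] F [-1.   0.4  0.4] w 0.087 -> shift [-0.035 -0.014  0.706] turn 0.0
```

View pics/w1.png

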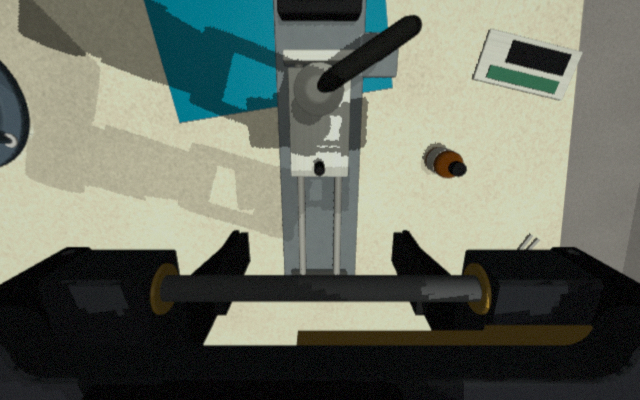

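The wrist view looks along the rails: handle top at (319,166), nozzle at (319,90), and the station's long axis at about column 320, between the fingers.

```bash
python3 - <<'E'
from h import *
np.set_printoptions(precision=4,suppress=True)
t=load("top");s=load("side");w=load("wrist")
print("cam",w["t"],w["R"][:,2])
print("w+s",tri([w,s],[(319,163.5),(386,300.8)]),"w+t",tri([w,t],[(319,163.5),(453,204.2)]),"all",tri([w,t,s],[(319,163.5),(453,204.2),(386,300.8)]))
print("w atz",atz(w,[(319,163.5)],.081),"rail mid far/near",atz(w,[(319,181),(320.5,270)],.03), "base edges",atz(w,[(286,176),(354,176),(283,270),(358,270)],.012))
print("rails ends",atz(w,[(301,182),(337,182),(304,268),(336.5,268)],.03))
E
```

```text
cam [ 0.5584 -0.0865  0.4847] [-0.0473 -0.2973 -0.9536]
w+s [ 0.5447 -0.1687  0.0673] w+t [ 0.5419 -0.1701  0.0821] all [ 0.5428 -0.1726  0.0727]
w atz [[ 0.5438 -0.1651  0.081 ]] rail mid far/near [[ 0.5376 -0.2029  0.03  ]
 [ 0.5152 -0.3623  0.03  ]] base edges [[ 0.4845 -0.1908  0.012 ]
 [ 0.5949 -0.208   0.012 ]
 [ 0.4459 -0.3628  0.012 ]
 [ 0.581  -0.3838  0.012 ]]
rails ends [[ 0.5091 -0.2001  0.03  ]
 [ 0.5657 -0.2089  0.03  ]
 [ 0.4873 -0.354   0.03  ]
 [ 0.5434 -0.3627  0.03  ]]
```

>>> move_arm:
  motion: "0.2 -0.012 -0.01 0.95 0; 0.2 -0.012 -0.01 0.95 0; 0.2 -0.012 -0.01 0.95 0; 0.2 -0.012 -0.01 0.95 0; 0.2 -0.012 -0.01 0.95 0; 0.2 -0.012 -0.01 0.95 0; 0.2 -0.012 -0.01 0.95 0"

```text
time: 3.4
position: [0.5417, -0.1709, 0.1107]
tool_rot: [0.759, 0.651, -0.0, -0.002]
ft_force: [0.3, -0.8, 0.9]
grip_width: 0.0538
grip_force: 0.0
```

```bash
python3 - <<'E'
from h import *
plan(.5425,-.170,.057,-.153)
p,d=grab("side");a=p[200:400,300:500]; p,d=grab("wrist")
cv2.imwrite("pics/c2.png",np.hstack([cv2.resize(a,(400,400)),cv2.resize(p[:,200:440],(240*5//3,400))])[:,:,::-1])
E
```

```text
t 3.4 pos [ 0.5417 -0.1709  0.1107] yaw -0.152 q [-0.5   0.57  1.66  0.    0.91 -0.35] F [ 0.3 -0.8  0.9] w 0.0538 -> shift [0.005 0.004 0.268] turn 0.0
```

View pics/c2.png

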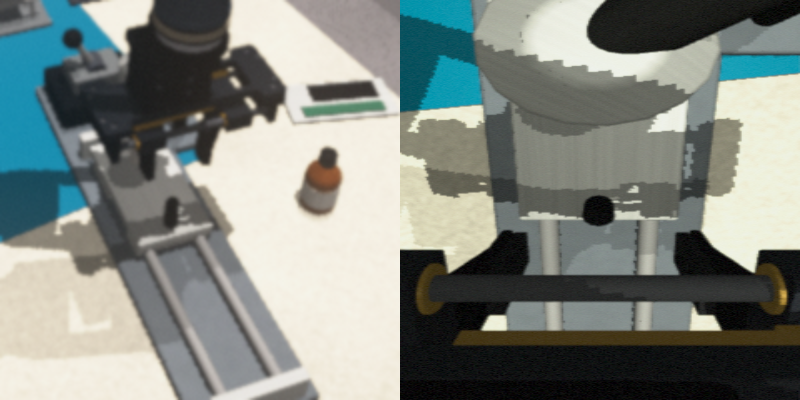

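The handle top is at wrist (319,205) (crop (597,200)) and the nozzle is clear above it. In the side crop the handle, at (172,200), is ahead of the fingers. I'll check where the TCP axis projects.

```bash
python3 - <<'E'
from h import *
np.set_printoptions(precision=4,suppress=True)
s=load("side");w=load("wrist")
print(atz(w,[(318.5,200),(318.5,205)],.081),atd(w,[(318.5,203)]),w["t"])
p=robot.get_obs()["position"]
print(proj(w,[p,[p[0],p[1],.081]]),proj(s,[p,[p[0],p[1],.081],[p[0],p[1],.05]]))
print("side depth handle",atd(s,[(386,301),(385.5,299)],1))
E
```

```text
[[ 0.5444 -0.1605  0.081 ]
 [ 0.5438 -0.1645  0.081 ]] [[ 0.5431 -0.1682  0.0651]] [ 0.5563 -0.0902  0.2958]
[[320.3355 231.9403]
 [320.2806 214.5508]] [[387.4244 287.7507]
 [386.3308 297.9171]
 [385.3223 307.2662]]
side depth handle [[ 0.54   -0.1776  0.0784]
 [ 0.5424 -0.172   0.0778]]
```

>>> move_arm:
  motion: "0.2 0.015 0.008 0.27 0; 0.2 0.015 0.008 0.27 0; 0.2 0.015 0.008 0.27 0; -1 0.015 0.008 0.27 0; -1 0.015 0.008 0.27 0; -1 0.015 0.008 0.27 0; -1 0.015 0.008 0.27 0; -1 0.015 0.008 0.27 0; -1 0.015 0.008 0.27 0; -1 0.015 0.008 0.27 0"
  newtons: 15

```text
time: 4.33
position: [0.5431, -0.1693, 0.0578]
tool_rot: [0.76, 0.65, -0.001, -0.001]
ft_force: [-6.6, -1.2, 2.5]
grip_width: 0.0135
grip_force: 3.3
```

>>> move_arm:
  motion: "-1 0 0 0 0; -1 0 0 0 0; -1 -0.1 0 0 0; -1 -0.2 0 0 0; -1 -0.3 0 0 0; -1 -0.4 0 0 0; -1 -0.5 0 0 0; -1 -0.5 0 0 0"

```text
time: 5.0
position: [0.5266, -0.2712, 0.0576]
tool_rot: [0.76, 0.65, -0.001, -0.001]
ft_force: [-6.8, -0.1, 6.4]
grip_width: 0.0111
grip_force: 15.1
```

```bash
python3 - <<'E'
from h import *
p,d=grab("side");a=p[200:400,300:500]; p,d=grab("wrist")
cv2.imwrite("pics/c3.png",np.hstack([cv2.resize(a,(400,400)),cv2.resize(p[:,200:440],(240*5//3,400))])[:,:,::-1])
E
```

```text
(no output)
```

View pics/c3.png

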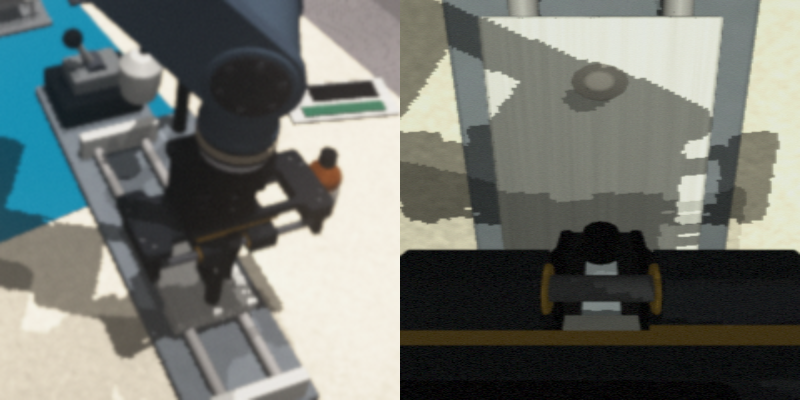

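The pads hold the handle only at their +y edge (crop (600,235)); the peg is at (600,80). I'll regrasp about 13 mm further on.

>>> move_arm:
  motion: "0 0 0 0 0; 0 0 0 0 0; 0 0 0 0 0; 0 0.065 0 0 0; 0 0.065 0 0 0; -1 0.065 0 0 0; -1 0.065 0 0 0; -1 0.065 0 0 0; -1 0.065 0 0 0; -1 0.065 0 0 0; -1 0.065 0 0 0"

```text
time: 6.02
position: [0.5308, -0.2557, 0.0575]
tool_rot: [0.76, 0.65, 0.0, 0.0]
ft_force: [0.0, -0.3, -0.2]
grip_width: 0.0113
grip_force: 0.0
```

>>> move_arm:
  motion: "-1 0 0 0 0; -1 0 0 0 0; -1 0 0 0 0"

```text
time: 6.27
position: [0.5308, -0.2556, 0.0576]
tool_rot: [0.76, 0.65, 0.0, 0.0]
ft_force: [0.5, -0.4, -0.1]
grip_width: 0.0014
grip_force: 0.0
```

```bash
python3 - <<'E'
from h import *
np.set_printoptions(precision=4,suppress=True)
plan(.5,0,.1,-.15)
p,d=grab("top");a=p[170:260,360:540]; p,d=grab("wrist")
cv2.imwrite("pics/c4.png",np.hstack([cv2.resize(a,(400,200)),cv2.resize(p[220:340,200:440],(400,200))])[:,:,::-1])
w=load("wrist");print(atz(w,[(319,48)],.103))
E
```

```text
t 6.27 pos [ 0.5308 -0.2556  0.0576] yaw -0.155 q [-0.64  0.68  1.64 -0.    0.83 -0.48] F [ 0.5 -0.4 -0.1] w 0.0014 -> shift [ 1.239 -0.35  -0.212] turn -0.002
[[ 0.5472 -0.1522  0.103 ]]
```

View pics/c4.png

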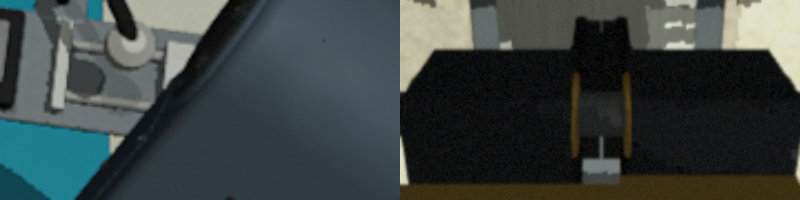

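```bash
python3 - <<'E'
from h import *
p,d=grab("wrist"); q,d=grab("side")
cv2.imwrite("pics/c5.png",np.hstack([cv2.resize(p[:250,200:440],(400,417)),cv2.resize(q[280:400,340:455],(400,417))])[:,:,::-1])
E
```

```text
(no output)
```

View pics/c5.png

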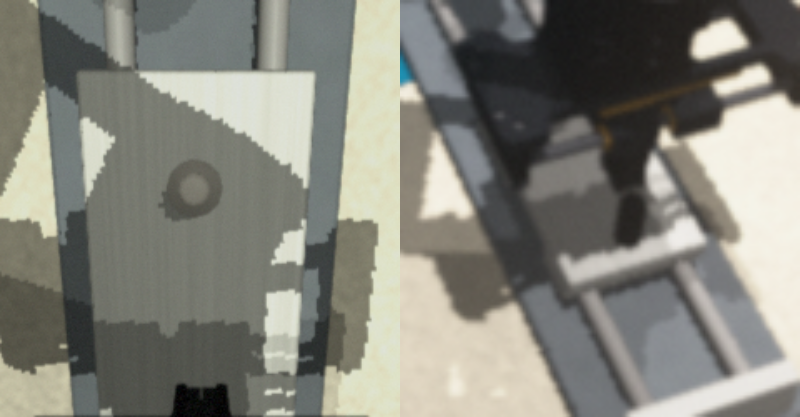

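The handle is on the -y side of the fingers: side crop (632,190), which is px (406.7,334.7). The peg tip is at wrist (317,113).

```bash
python3 - <<'E'
from h import *
np.set_printoptions(precision=4,suppress=True)
s=load("side");w=load("wrist")
print("peg tip",atz(w,[(317,112.7)],.103),atd(w,[(317,112.7)]),"handle top",atz(s,[(406.7,334.7)],.081),atd(s,[(406.7,336)],1))
print("deck edge",atz(w,[(246.5,43),(389,43)],.043))
p=robot.get_obs()["position"];print(p,proj(s,[p,p+[0,0,-.008]]))
E
```

```text
peg tip [[ 0.5422 -0.1781  0.103 ]] [[ 0.5422 -0.1781  0.1032]] handle top [[ 0.5277 -0.2714  0.081 ]] [[ 0.5267 -0.2731  0.0794]]
deck edge [[ 0.5056 -0.1333  0.043 ]
 [ 0.5906 -0.1466  0.043 ]]
[ 0.5308 -0.2556  0.0576] [[402.3371 335.4132]
 [401.9736 337.7797]]
```

>>> move_arm:
  motion: "-1 -0.05 0 0 0; -1 -0.12 0 0 0; -1 -0.2 0 0 0; -1 -0.28 0 0 0; -1 -0.35 0 0 0; -1 -0.35 0 0 0"

```text
time: 6.97
position: [0.5199, -0.33, 0.0577]
tool_rot: [0.761, 0.649, -0.001, 0.002]
ft_force: [0.5, -0.6, -0.9]
grip_width: 0.0007
grip_force: 0.0
```

>>> move_arm:
  motion: "-1 -0.02 0 0 0; -1 -0.04 0 0 0; -1 -0.04 0 0 0"

```text
time: 7.22
position: [0.5188, -0.3321, 0.0575]
tool_rot: [0.76, 0.65, 0.001, -0.001]
ft_force: [0.4, 2.5, -0.4]
grip_width: 0.0005
grip_force: 1.2
```

>>> move_arm:
  motion: "-1 -0.02 0 0 0; -1 -0.04 0 0 0; -1 -0.04 0 0 0"

```text
time: 7.47
position: [0.5184, -0.3329, 0.0573]
tool_rot: [0.761, 0.649, 0.004, -0.005]
ft_force: [7.5, 16.2, 5.3]
grip_width: 0.0008
grip_force: 8.7
```

>>> move_arm:
  motion: "-1 0.1 0 0 0; -1 0.1 0 0 0; -1 0.1 0 -0.5 0; -1 0.1 0 -1 0; -1 0.1 0 -1 0; -1 0.1 0 -1 0; -1 0.1 0 -1 0; -1 0.1 0 -1 0"

```text
time: 8.13
position: [0.5244, -0.3249, 0.2667]
tool_rot: [0.76, 0.65, 0.0, 0.009]
ft_force: [1.1, -0.8, -0.3]
grip_width: 0.0004
grip_force: 0.0
```

```bash
cat >> h.py <<'E'
def cloud(z):
    u,v=np.meshgrid(np.arange(640),np.arange(400)); dd=z["d"].ravel(); C=z["t"]+ray(z,np.c_[u.ravel(),v.ravel()])*dd[:,None]; C[dd<=0]=np.nan; return C
E
python3 - <<'E'
from h import *
np.set_printoptions(precision=4,suppress=True)
plan(.54,.1,.3,-.15)
grab("wrist")
for n in("wrist",):
    z=load(n);C=cloud(z)
    for nm,c,zlo,zhi,r in(("peg",(.53,-.245),.095,.108,.03),("handle",(.515,-.343),.073,.088,.03)):
        m=(np.hypot(C[:,0]-c[0],C[:,1]-c[1])<r)&(C[:,2]>zlo)&(C[:,2]<zhi);Q=C[m];print(n,nm,m.sum(),Q.mean(0) if m.any() else 0,Q.min(0) if m.any() else 0,Q.max(0) if m.any() else 0)
    m=(np.abs(C[:,2]-.043)<.005)&(np.abs(C[:,0]-.53)<.1)&(np.abs(C[:,1]+.28)<.15);Q=C[m][:,:2]
    print(cv2.minAreaRect((Q*1000).astype(np.float32)))
E
```

```text
t 8.13 pos [ 0.5244 -0.3249  0.2667] yaw -0.154 q [-0.73  0.44  1.39 -0.    1.29 -0.58] F [ 1.1 -0.8 -0.3] w 0.0004 -> shift [ 2.109 -0.247 -0.194] turn -0.001
wrist peg 151 [ 0.5303 -0.252   0.1005] [ 0.5227 -0.2595  0.0952] [ 0.5377 -0.2447  0.1048]
wrist handle 116 [ 0.5154 -0.3476  0.08  ] [ 0.5078 -0.3553  0.0732] [ 0.5227 -0.341   0.0825]
((523.7101440429688, -299.8804931640625), (176.38442993164062, 98.81039428710938), 80.88224792480469)
```

The carriage is fully out: the peg is at (.530,-.252), which agrees with the station fit. Next, the cup.

>>> move_arm:
  motion: "-1 0 0 -0.17 0; -1 1 -0.07 -0.17 0; -1 1 -0.07 -0.17 0; -1 1 -0.07 -0.17 0; -1 1 -0.07 -0.17 0; -1 1 -0.07 -0.17 0; -1 1 -0.07 -0.17 0; -1 1 -0.07 -0.17 0"

```text
time: 8.85
position: [0.537, -0.1195, 0.2903]
tool_rot: [0.759, 0.652, -0.001, -0.001]
ft_force: [0.2, -0.7, -0.2]
grip_width: 0.0001
grip_force: 0.0
```

>>> move_arm:
  motion: "-1 1 -0.07 0 0; -1 1 -0.07 0 0; -1 1 -0.07 0 0; -1 1 -0.07 0 0; -1 1 -0.07 0 0; -1 1 -0.07 0 0; -1 1 -0.07 0 0"

```text
time: 9.43
position: [0.5549, 0.0786, 0.2905]
tool_rot: [0.759, 0.651, -0.001, 0.0]
ft_force: [-1.1, -0.6, 0.3]
grip_width: 0.0002
grip_force: 0.0
```

>>> move_arm:
  motion: "1 0.9 -0.5 0 -0.5; 1 0.9 -0.5 0 -0.5; 1 0.9 -0.5 0 -0.5; 1 0.9 -0.5 0 -0.5; 1 0.9 -0.5 0 -0.5; 1 0.9 -0.5 0 -0.5; 1 0.9 -0.5 0 -0.5; 1 0.9 -0.5 0 -0.5; 1 0.9 -0.5 0 -0.5; 1 0.9 -0.5 0 -0.5; 1 0.9 -0.5 0 -0.5; 1 0.9 -0.5 0 -0.5"

```text
time: 10.43
position: [0.4853, 0.2692, 0.2909]
tool_rot: [0.111, 0.994, -0.001, -0.0]
ft_force: [0.7, -0.1, -0.2]
grip_width: 0.0728
grip_force: 0.0
```

```bash
python3 - <<'E'
from h import *
np.set_printoptions(precision=4,suppress=True)
plan(.572,.278,.2,1.42)
for n in("wrist","top","side"):
    grab(n);z=load(n);C=cloud(z);print(n,z["t"])
    m=(np.hypot(C[:,0]-.536,C[:,1]-.28)<.07)&(C[:,2]>.066)&(C[:,2]<.095);Q=C[m]
    if m.sum()<50: print("few",m.sum());continue
    print(m.sum(),cv2.minAreaRect((Q[:,:2]*1000).astype(np.float32)),"ztop",np.percentile(Q[:,2],[90,98]))
    k=Q[:,2]>np.percentile(Q[:,2],80);print("ridge",Q[k].mean(0))
E
```

```text
t 10.43 pos [0.4853 0.2692 0.2909] yaw 1.348 q [ 0.31  0.34  1.49 -0.    1.31 -1.04] F [ 0.7 -0.1 -0.2] w 0.0728 -> shift [-0.413  0.14   0.454] turn -0.023
wrist [0.4044 0.287  0.4743]
1676 ((539.8570556640625, 287.02215576171875), (42.30365753173828, 86.88005828857422), 81.65166473388672) ztop [0.083  0.0838]
ridge [0.5415 0.2868 0.0831]
top [0.3535 0.1245 1.171 ]
few 4
side [ 0.1307 -0.7055  0.8563]
314 ((537.9108276367188, 281.1667175292969), (41.91764831542969, 86.71182250976562), 81.60674285888672) ztop [0.0816 0.0831]
ridge [0.5379 0.2838 0.0819]
```

>>> move_arm:
  motion: "1 -0.423 0.153 0 -0.0245; 1 -0.423 0.153 0 -0.0245; 1 -0.423 0.153 0 -0.0245; 1 -0.423 0.153 0.75 -0.0245; 1 -0.423 0.153 0.75 -0.0245; 1 -0.423 0.153 0.75 -0.0245; 1 -0.423 0.153 0.75 -0.0245; 1 -0.423 0.153 0.75 -0.0245; 1 -0.423 0.153 0.75 -0.0245"

```text
time: 11.33
position: [0.5726, 0.2817, 0.1402]
tool_rot: [0.076, 0.997, -0.001, -0.002]
ft_force: [0.5, 0.6, 0.8]
grip_width: 0.0872
grip_force: 0.0
```

```bash
python3 - <<'E'
from h import *
np.set_printoptions(precision=4,suppress=True)
plan(.5746,.2803,.05,1.425)
for n in("wrist",):
    grab(n);z=load(n);C=cloud(z)
    m=(np.hypot(C[:,0]-.536,C[:,1]-.28)<.07)&(C[:,2]>.066)&(C[:,2]<.095);Q=C[m]
    print(m.sum(),cv2.minAreaRect((Q[:,:2]*1000).astype(np.float32)))
    k=Q[:,2]>np.percentile(Q[:,2],80);print("ridge",Q[k].mean(0))
E
```

```text
t 11.33 pos [0.5726 0.2817 0.1402] yaw 1.419 q [ 0.28  0.62  1.45 -0.    1.08 -1.14] F [0.5 0.6 0.8] w 0.0872 -> shift [-0.012 -0.005  0.451] turn -0.002
4818 ((539.8120727539062, 287.05645751953125), (42.16249084472656, 86.6764144897461), 81.64622497558594)
ridge [0.542  0.2867 0.083 ]
```

>>> move_arm:
  motion: "1 -0.012 0 0.45 0; 1 -0.012 0 0.45 0; 1 -0.012 0 0.45 0; 1 -0.012 0 0.45 0; -1 -0.012 0 0.45 0; -1 -0.012 0 0.45 0; -1 -0.012 0 0.45 0; -1 -0.012 0 0.45 0; -1 -0.012 0 0.45 0; -1 -0.012 0 0.45 0; -1 -0.012 0 0.45 0; -1 -0.012 0 0.45 0"
  newtons: 6

```text
time: 12.38
position: [0.5754, 0.2826, 0.0517]
tool_rot: [0.074, 0.997, 0.0, 0.0]
ft_force: [-0.2, -0.1, 0.4]
grip_width: 0.042
grip_force: 0.0
```

>>> move_arm:
  motion: "-1 0 0 0 0; -1 0 0 0 0; -1 0 0 -0.05 0; -1 0 0 -0.1 0; -1 0 0 -0.2 0; -1 0 0 -0.3 0; -1 0 0 -0.4 0; -1 0 0 -0.5 0; -1 0 0 -0.6 0; -1 0 0 -0.6 0"

```text
time: 13.22
position: [0.5787, 0.2836, 0.1775]
tool_rot: [0.074, 0.997, 0.002, 0.005]
ft_force: [1.3, 0.3, -0.2]
grip_width: 0.0019
grip_force: 0.0
```

```bash
python3 - <<'E'
from h import *
np.set_printoptions(precision=4,suppress=True)
plan(.5746,.2803,.05,1.425)
p,d=grab("wrist");q,d=grab("side")
cv2.imwrite("pics/c6.png",np.hstack([cv2.resize(p[:,150:490],(400,470)),cv2.resize(q[120:230,250:345],(400,470))])[:,:,::-1])
E
```

```text
t 13.22 pos [0.5787 0.2836 0.1775] yaw 1.422 q [ 0.28  0.58  1.41 -0.    1.14 -1.14] F [ 1.3  0.3 -0.2] w 0.0019 -> shift [ 0.024 -0.022  0.637] turn -0.001
```

View pics/c6.png

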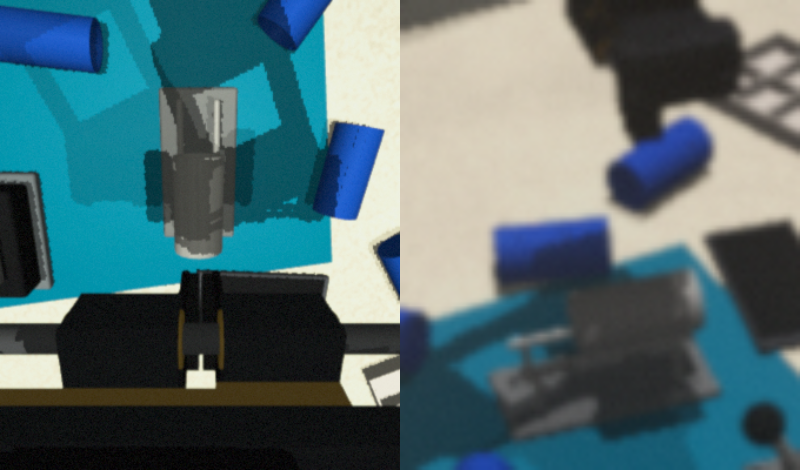

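The fingers are empty. The cup is still on the rods but has slid to the rack's far end (wrist crop (198,205)), probably because the grip force had not built up before the lift. I'll measure again.

```bash
python3 - <<'E'
from h import *
np.set_printoptions(precision=4,suppress=True)
for n in("wrist","side"):
    z=load(n);C=cloud(z)
    m=(np.hypot(C[:,0]-.56,C[:,1]-.28)<.09)&(C[:,2]>.062)&(C[:,2]<.12);Q=C[m]
    print(n,m.sum(),cv2.minAreaRect((Q[:,:2]*1000).astype(np.float32)),Q.min(0),Q.max(0))
    if n=="wrist":
        e=np.array([.9894,-.1455]);l=(Q[:,:2]-[.54,.287])@e
        for a in np.arange(-.04,.09,.01):
            k=(l>a)&(l<a+.01)
            if k.sum()>5: print(a.round(3),k.sum(),np.percentile(Q[k,2],95), ((Q[k,:2]-[.54,.287])@[.1455,.9894]).min(),((Q[k,:2]-[.54,.287])@[.1455,.9894]).max())
E
```

```text
wrist 3544 ((567.8320922851562, 282.66156005859375), (43.594539642333984, 86.17265319824219), 81.69835662841797) [0.5226 0.2558 0.0623] [0.6126 0.3092 0.0849]
-0.02 236 0.0830074865287347 -0.022081486389056663 0.020328995179479316
-0.01 457 0.0833180555352105 -0.021074441176744497 0.020536987967630246
0.0 436 0.08322872680707409 -0.021505925224197888 0.020762628794381323
0.01 437 0.08303345763284661 -0.021855117004599214 0.02102313474932427
0.02 414 0.08310523917563575 -0.022045165169493678 0.021383341998957014
0.03 406 0.08317973314789237 -0.02124650165678581 0.021568270552626546
0.04 387 0.0831856046249746 -0.021592566319529875 0.020299476831678504
0.05 374 0.08301131708523496 -0.021821670965533335 0.020449646474847122
0.06 366 0.08317192178376295 -0.022003293307257785 0.02065844641674627
0.07 31 0.08292156318095847 -0.021020854955498942 0.01948162894912082
side 336 ((566.0233154296875, 276.8424987792969), (42.42763900756836, 88.58712768554688), 75.65015411376953) [0.5224 0.253  0.062 ] [0.6083 0.3075 0.0844]
```

```bash
python3 - <<'E'
from h import *
plan(.6026,.2777,.05,1.425); robot.camera("side"); plan(.6026,.2777,.05,1.425)
E
```

```text
t 13.32 pos [0.5761 0.2828 0.1733] yaw 1.422 q [ 0.28  0.58  1.42 -0.    1.14 -1.14] F [-0.2  0.9 -0.3] w 0.0005 -> shift [-0.133 -0.006  0.617] turn -0.001
t 13.37 pos [0.5752 0.2825 0.1718] yaw 1.422 q [ 0.28  0.58  1.42 -0.    1.14 -1.14] F [-0.3  0.3  0.8] w 0.0006 -> shift [-0.139 -0.003  0.609] turn -0.001
```

>>> move_arm:
  motion: "0.6 -0.139 -0.003 0 0; 0.6 -0.139 -0.003 0 0; 0.6 -0.139 -0.003 0 0; 0.6 -0.139 -0.003 0 0; 0.6 -0.139 -0.003 0 0; 0.6 -0.139 -0.003 0 0; 0.6 -0.139 -0.003 0 0; 0.6 -0.139 -0.003 0.2 0; 0.6 -0.139 -0.003 0.4 0; 0.6 -0.139 -0.003 0.58 0; 0.6 -0.139 -0.003 0.6 0; 0.6 -0.139 -0.003 0.605 0"

```text
time: 14.37
position: [0.6006, 0.2774, 0.0483]
tool_rot: [0.074, 0.997, -0.001, -0.003]
ft_force: [0.2, -0.1, 0.1]
grip_width: 0.0678
grip_force: 0.0
```

>>> move_arm:
  motion: "-1 0 0 0 0; -1 0 0 0 0; -1 0 0 0 0; -1 0 0 0 0; -1 0 0 0 0; -1 0 0 0 0; -1 0 0 0 0; -1 0 0 0 0; -1 0 0 0 0; -1 0 0 0 0"
  newtons: 15

```text
time: 15.2
position: [0.6038, 0.2784, 0.0516]
tool_rot: [0.074, 0.997, 0.001, 0.001]
ft_force: [0.3, 0.8, 5.7]
grip_width: 0.0355
grip_force: 13.8
```

```bash
python3 - <<'E'
from h import *
np.set_printoptions(precision=4,suppress=True)
plan(.6026,.2777,.05,1.425)
grab("wrist");z=load("wrist");C=cloud(z)
m=(np.hypot(C[:,0]-.56,C[:,1]-.28)<.09)&(C[:,2]>.066)&(C[:,2]<.09);Q=C[m]
print(m.sum(),cv2.minAreaRect((Q[:,:2]*1000).astype(np.float32)),Q.min(0),Q.max(0))
E
```

```text
t 15.2 pos [0.6038 0.2784 0.0516] yaw 1.422 q [ 0.26  0.76  1.44  0.    0.94 -1.16] F [0.3 0.8 5.7] w 0.0355 -> shift [ 0.006 -0.004  0.008] turn -0.001
11054 ((569.7782592773438, 283.12518310546875), (53.109344482421875, 89.86693572998047), 80.51078033447266) [0.5227 0.2528 0.066 ] [0.6171 0.3094 0.09  ]
```

```bash
python3 - <<'E'
from h import *
np.set_printoptions(precision=4,suppress=True)
z=load("wrist");C=cloud(z)
e=np.array([.9894,-.1455]);f=np.array([.1455,.9894]);P=C[:,:2]-[.568,.2826];l=P@e;s=P@f
for a in np.arange(-.06,.07,.01):
    row=[a.round(3)]
    for lo,hi in((-.045,-.035),(-.035,-.025),(-.025,-.015),(-.015,-.005),(-.005,.005),(.005,.015),(.015,.025),(.025,.035),(.035,.045)):
        k=(l>a)&(l<a+.01)&(s>lo)&(s<hi); row.append(round(float(np.median(C[k,2])),3) if k.sum()>3 else None)
    print(row)
print(z["t"])
E
```

```text
[np.float64(-0.06), 0.001, 0.008, 0.044, 0.009, 0.008, 0.009, 0.044, 0.008, 0.001]
[np.float64(-0.05), 0.001, 0.008, 0.046, 0.044, 0.01, 0.044, 0.046, 0.008, 0.001]
[np.float64(-0.04), 0.001, 0.008, 0.074, 0.081, 0.083, 0.081, 0.074, 0.008, 0.001]
[np.float64(-0.03), 0.001, 0.008, 0.074, 0.081, 0.083, 0.081, 0.074, 0.008, 0.001]
[np.float64(-0.02), 0.001, 0.008, 0.074, 0.081, 0.083, 0.081, 0.074, 0.008, 0.001]
[np.float64(-0.01), 0.158, 0.159, 0.156, 0.08, 0.083, 0.081, 0.155, 0.158, 0.158]
[np.float64(0.0), 0.166, 0.166, 0.16, 0.159, 0.159, 0.159, 0.16, 0.167, 0.167]
[np.float64(0.01), 0.18, 0.181, 0.18, 0.181, 0.181, 0.181, 0.18, 0.18, 0.18]
[np.float64(0.02), 0.001, 0.104, 0.104, 0.08, 0.082, 0.08, 0.104, 0.103, 0.001]
[np.float64(0.03), 0.001, 0.008, 0.122, 0.08, 0.082, 0.08, 0.123, 0.008, 0.001]
[np.float64(0.04), 0.001, 0.008, 0.122, 0.08, 0.082, 0.08, 0.122, 0.008, 0.001]
[np.float64(0.05), 0.001, 0.001, None, None, None, None, None, 0.001, 0.001]
[np.float64(0.06), 0.001, None, None, None, None, None, None, None, 0.001]
[0.5213 0.2896 0.2349]
```

```bash
python3 - <<'E'
from h import *
np.set_printoptions(precision=4,suppress=True)
grab("side");z=load("side");C=cloud(z);col=z["p"].reshape(-1,3).max(1)
uv=proj(z,[[.6038,.2784,.0436],[.6038,.2784,.0626],[.6,.25,.0436],[.6,.25,.08]]);print(uv)
u0=int(uv[:,0].mean());v0=int(uv[:,1].mean());print(u0,v0)
for v in range(v0-22,v0+16,2): print(v,[f"{col[v*640+u]:3d}/{C[v*640+u][2]*1000:.0f}/{C[v*640+u][1]*1000:.0f}" for u in range(u0-14,u0+16,3)])
E
```

```text
[[317.8721 193.5863]
 [317.7358 188.3363]
 [321.1003 199.1518]
 [320.8874 188.9425]]
319 192
170 ['163/1/467', ' 42/161/244', ' 40/165/235', ' 44/186/203', ' 40/182/203', ' 45/183/199', ' 43/183/195', ' 48/184/190', ' 44/185/186', ' 46/183/185']
172 ['214/-1/459', ' 74/150/251', ' 51/158/235', ' 42/185/195', ' 42/184/193', ' 43/184/190', ' 43/185/185', ' 42/182/184', ' 38/182/181', ' 37/176/185']
174 ['224/-3/450', '161/-1/443', ' 61/154/232', ' 39/180/194', ' 40/181/188', ' 37/179/188', ' 36/176/188', ' 35/174/187', ' 35/175/182', ' 34/170/184']
176 ['223/-2/440', '206/-2/435', ' 69/150/229', ' 35/170/198', ' 33/174/190', ' 34/174/186', ' 32/172/185', ' 33/167/188', ' 33/166/186', ' 32/159/190']
178 ['220/-2/429', '205/0/421', '121/1/416', ' 33/165/197', ' 32/166/191', ' 32/166/188', ' 32/160/192', ' 32/157/192', ' 33/157/189', ' 33/153/190']
180 ['164/1/415', '148/-0/412', '115/0/407', ' 31/156/201', ' 37/156/196', ' 34/153/196', ' 33/154/192', ' 30/150/193', ' 31/148/192', ' 35/146/191']
182 ['147/-3/409', '146/-3/405', '116/-1/398', ' 34/153/196', ' 34/150/197', ' 32/147/196', ' 
[... 1058 characters left out ...]
']
198 [' 58/57/261', ' 55/52/263', ' 56/49/262', ' 58/45/263', ' 59/43/261', ' 66/39/262', ' 92/-2/306', '137/-1/300', '144/-2/297', '120/-1/292']
200 [' 58/41/271', ' 60/45/262', ' 59/42/262', ' 56/10/295', ' 53/7/295', ' 53/7/291', ' 71/0/294', ' 84/2/288', '123/-1/287', '138/2/279']
202 [' 53/5/305', ' 51/8/298', ' 49/6/296', ' 51/7/291', ' 48/7/286', ' 47/7/282', ' 61/-2/289', ' 75/-2/284', '127/1/277', '144/-6/280']
204 [' 45/6/296', ' 47/8/289', ' 45/7/286', ' 48/5/284', ' 48/7/278', ' 48/6/275', ' 52/-0/278', ' 92/-1/274', '137/-1/270', '143/-1/265']
206 [' 44/6/287', ' 46/9/279', ' 48/10/274', ' 47/7/274', ' 46/7/269', ' 48/7/265', ' 54/5/263', ' 76/0/264', '108/1/259', '144/1/255']
```

By the side depth the fingertips end at about z 0.073, although the TCP reading implies 0.044. The pads really sit about 28 mm higher than the reading suggests, which also explains the slips. I'll reopen, go lower and regrip.

>>> move_arm:
  motion: "0.5 0 0 0 0; 0.5 0 0 0 0; 0.5 0 0 0 0; 0.5 0 0 0 0; 0.5 0 0 0.05 0; 0.5 0 0 0.1 0; 0.5 0 0 0.135 0; 0.5 0 0 0.135 0; 0.5 0 0 0.135 0"

```text
time: 16.05
position: [0.6019, 0.2776, 0.0221]
tool_rot: [0.074, 0.997, -0.0, -0.001]
ft_force: [0.2, -0.6, -0.1]
grip_width: 0.0648
grip_force: 0.0
```

>>> move_arm:
  motion: "-1 0 0 0 0; -1 0 0 0 0; -1 0 0 0 0; -1 0 0 0 0; -1 0 0 0 0; -1 0 0 0 0; -1 0 0 0 0; -1 0 0 0 0; -1 0 0 0 0; -1 0 0 0 0"
  newtons: 15

```text
time: 16.88
position: [0.6033, 0.2782, 0.0239]
tool_rot: [0.074, 0.997, 0.0, 0.0]
ft_force: [0.3, 1.7, 2.7]
grip_width: 0.0441
grip_force: 15.0
```

>>> move_arm:
  motion: "-1 0 0 -0.05 0; -1 0 0 -0.1 0; -1 0 0 -0.2 0; -1 0 0 -0.3 0; -1 0 0 -0.4 0; -1 0 0 -0.5 0; -1 0 0 -0.6 0; -1 0 0 -0.7 0; -1 0 0 -0.8 0; -1 0 0 -0.8 0"

```text
time: 17.72
position: [0.6055, 0.2784, 0.189]
tool_rot: [0.074, 0.997, 0.001, 0.004]
ft_force: [0.8, -0.2, -0.3]
grip_width: 0.0437
grip_force: 15.0
```

```bash
cat >> h.py <<'E'
def prof(c,yaw,n="wrist",zmin=.03):
    "cup seen in a vertical plane: slices along direction -x_tool.. mouth side"
    grab(n);z=load(n);C=cloud(z);e=np.array([np.sin(yaw),-np.cos(yaw)]);f=np.array([np.cos(yaw),np.sin(yaw)])
    P=C[:,:2]-c;l=P@e;s=P@f
    for a in np.arange(-.12,.06,.01):
        row=[]
        for lo in(-.035,-.025,-.015,-.005,.005,.015,.025):
            k=(l>a)&(l<a+.01)&(s>lo)&(s<lo+.01)&(C[:,2]>zmin); row.append(f"{np.median(C[k,2])*1000:.0f}" if k.sum()>2 else "-")
        print(round(a,2),row)
E
python3 - <<'E'
from h import *
plan(.53,-.252,.2,1.42)
o=robot.get_obs();prof(o["position"][:2],1.422);print("side");prof(o["position"][:2],1.422,"side",.06)
E
```

```text
t 17.72 pos [0.6055 0.2784 0.189 ] yaw 1.422 q [ 0.26  0.59  1.34 -0.    1.2  -1.16] F [ 0.8 -0.2 -0.3] w 0.0437 -> shift [-0.02  -2.678 -0.063] turn 0.001
-0.12 ['-', '45', '44', '-', '45', '45', '-']
-0.11 ['-', '45', '42', '-', '45', '45', '-']
-0.1 ['-', '45', '43', '-', '45', '45', '-']
-0.09 ['-', '45', '44', '-', '44', '45', '-']
-0.08 ['-', '237', '244', '246', '243', '235', '-']
-0.07 ['-', '237', '245', '246', '243', '236', '-']
-0.06 ['-', '238', '245', '246', '244', '236', '-']
-0.05 ['-', '238', '245', '247', '244', '237', '-']
-0.04 ['299', '295', '294', '294', '294', '296', '301']
-0.03 ['317', '318', '317', '317', '317', '317', '316']
-0.02 ['257', '239', '246', '247', '245', '238', '254']
-0.01 ['255', '238', '245', '247', '244', '237', '275']
-0.0 ['264', '256', '-', '-', '-', '259', '267']
0.01 ['264', '259', '-', '-', '-', '-', '263']
0.02 ['-', '-', '-', '-', '-', '-', '-']
0.03 ['-', '-', '-', '-', '-', '-', '-']
0.04 ['-', '-', '-', '-', '-', '-', '-']
0.05 ['-', '-', '-', '-', '-', '-', '-']
side
-0.12 ['-', '-', '-', '-', '-', '-', '-']
-0.11 ['-', '-', '-', '-', '-', '-', '-']
-0.1 ['-', '-', '-', '-', '-', '-', '-']
-0.09 ['-', '-', '-', '-', '578', '-', '-']
-0.08 ['-', '225', '240', '242', '209', '217', '-']
-0.07 ['222', '226', '239', '243', '570', '570', '-']
-0.06 ['-', '227', '240', '242', '-', '565', '-']
-0.05 ['221', '227', '241', '243', '-', '563', '562']
-0.04 ['366', '400', '418', '405', '371', '294', '299']
-0.03 ['418', '341', '299', '316', '318', '299', '303']
-0.02 ['426', '224', '-', '243', '-', '280', '280']
-0.01 ['394', '299', '362', '-', '-', '-', '-']
-0.0 ['394', '-', '-', '-', '-', '-', '-']
0.01 ['418', '-', '-', '-', '-', '-', '-']
0.02 ['406', '423', '-', '-', '-', '-', '-']
0.03 ['375', '376', '385', '-', '-', '-', '-']
0.04 ['-', '-', '-', '-', '-', '-', '-']
0.05 ['-', '-', '-', '-', '-', '-', '-']
```

The cup is held level, with its bottom end about 5 mm past the pad centre. Next I loosen the grip to 3 N so the mouth swings down.

>>> move_arm:
  motion: "-1 0 0 0 0; -1 0 0 0 0; -1 0 0 0 0; -1 0 0 0 0; -1 0 0 0 0; -1 0 0 0 0"
  newtons: 3

```text
time: 18.32
position: [0.6026, 0.2778, 0.183]
tool_rot: [0.074, 0.997, -0.0, -0.0]
ft_force: [0.0, -0.1, -0.6]
grip_width: 0.0435
grip_force: 3.0
```

```bash
python3 - <<'E'
from h import *
plan(.53,-.252,.2,1.42)
o=robot.get_obs();prof(o["position"][:2],1.422)
E
```

```text
t 18.32 pos [0.6026 0.2778 0.183 ] yaw 1.422 q [ 0.26  0.6   1.35  0.    1.2  -1.16] F [ 0.  -0.1 -0.6] w 0.0435 -> shift [-0.034 -2.674 -0.084] turn 0.001
-0.12 ['-', '45', '44', '-', '45', '45', '-']
-0.11 ['-', '45', '44', '-', '44', '45', '-']
-0.1 ['-', '45', '45', '-', '44', '45', '-']
-0.09 ['-', '45', '44', '-', '44', '45', '-']
-0.08 ['-', '45', '45', '-', '45', '45', '-']
-0.07 ['-', '45', '45', '-', '45', '45', '-']
-0.06 ['-', '45', '44', '-', '45', '45', '-']
-0.05 ['-', '45', '44', '-', '45', '45', '-']
-0.04 ['294', '290', '290', '290', '290', '290', '295']
-0.03 ['311', '312', '311', '310', '311', '311', '309']
-0.02 ['282', '203', '227', '228', '221', '218', '282']
-0.01 ['246', '228', '228', '228', '228', '228', '249']
-0.0 ['260', '228', '228', '228', '228', '249', '262']
0.01 ['256', '253', '-', '-', '-', '253', '257']
0.02 ['-', '-', '-', '-', '-', '-', '-']
0.03 ['-', '-', '-', '-', '-', '-', '-']
0.04 ['-', '-', '-', '-', '-', '-', '-']
0.05 ['-', '-', '-', '-', '-', '-', '-']
```

The cup now hangs upside down: a flat disc at z 0.228 under the gripper, 45 mm above the TCP reading, so the rim is 41 mm below it. I'll firm up the grip and carry it round the near side of the nozzle.

>>> move_arm:
  motion: "-1 0 0 0 0; -1 0 0 0 0; -1 0 0 -0.1 0; -1 0 0 -0.2 0; -1 0.1 -0.015 -0.3 0; -1 0.2 -0.03 -0.35 0; -1 0.32 -0.048 -0.35 0; -1 0.45 -0.067 -0.35 0; -1 0.58 -0.087 -0.35 0; -1 0.7 -0.105 -0.35 0; -1 0.82 -0.123 -0.35 0; -1 0.89 -0.135 -0.35 0"
  newtons: 10

```text
time: 19.37
position: [0.4197, 0.2774, 0.2537]
tool_rot: [0.074, 0.997, -0.0, -0.001]
ft_force: [-0.7, 0.2, -0.5]
grip_width: 0.0429
grip_force: 10.0
```

>>> move_arm:
  motion: "-1 -0.01 -0.07 0 0; -1 -0.024 -0.16 0 0; -1 -0.042 -0.28 0 0; -1 -0.06 -0.4 0 0; -1 -0.078 -0.52 0 0; -1 -0.096 -0.64 0 0; -1 -0.114 -0.76 0 0; -1 -0.13 -0.873 0 0"

```text
time: 20.03
position: [0.4226, 0.0999, 0.2539]
tool_rot: [0.074, 0.997, -0.0, 0.001]
ft_force: [0.8, -0.2, -0.3]
grip_width: 0.0432
grip_force: 10.0
```

>>> move_arm:
  motion: "-1 -0.018 -0.12 0 0; -1 -0.036 -0.24 0 0; -1 -0.054 -0.36 0 0; -1 -0.072 -0.48 0 0; -1 -0.09 -0.6 0 0; -1 -0.108 -0.72 0 0; -1 -0.13 -0.873 0 0"

```text
time: 20.62
position: [0.4221, -0.076, 0.2539]
tool_rot: [0.074, 0.997, 0.0, 0.0]
ft_force: [0.2, -0.1, -0.0]
grip_width: 0.0432
grip_force: 10.0
```

>>> move_arm:
  motion: "-1 -0.018 -0.12 0 0; -1 -0.036 -0.24 0 0; -1 -0.054 -0.36 0 0; -1 -0.072 -0.48 0 0; -1 -0.09 -0.6 0 0; -1 -0.108 -0.72 0 0; -1 -0.12 -0.81 0 0; -1 -0.13 -0.873 0 0; -1 -0.13 -0.873 0 0"

```text
time: 21.37
position: [0.4226, -0.2547, 0.2538]
tool_rot: [0.076, 0.997, -0.001, 0.001]
ft_force: [1.1, 0.3, -1.0]
grip_width: 0.043
grip_force: 10.0
```

```bash
python3 - <<'E'
from h import *
plan(.53,-.252,.2,1.42)
E
```

```text
t 21.37 pos [ 0.4226 -0.2547  0.2538] yaw 1.419 q [-0.77  0.28  1.69 -0.    1.17 -2.19] F [ 1.1  0.3 -1. ] w 0.043 -> shift [-0.528  0.095  0.27 ] turn -0.0
```

```bash
python3 - <<'E'
from h import *
np.set_printoptions(precision=4,suppress=True)
o=robot.get_obs();c=o["position"]
for n in("wrist","side","top"):
    grab(n);z=load(n);C=cloud(z);print(n)
    P=C[:,:2]-c[:2];l=P@[.988,-.151];s=P@[.151,.988]
    k=(np.abs(C[:,2]-c[2]-.045)<.004)&(np.abs(l)<.04)&(np.abs(s)<.022)
    if k.sum()>5: print("disc",k.sum(),l[k].min(),l[k].max(),s[k].min(),s[k].max(),C[k,2].mean())
    k=(C[:,2]<c[2]+.03)&(C[:,2]>c[2]-.05)&(np.abs(l)<.06)&(np.abs(s)<.05)
    if k.sum()>5: print("wall",k.sum(),np.percentile(l[k],[0,1,50,99,100]),np.percentile(s[k],[0,1,99,100]),np.percentile(C[k,2],[0,1,99]))
    if n=="side":
        for zz in np.arange(-.045,.035,.01):
            q=k&(np.abs(C[:,2]-c[2]-zz)<.005); 
            if q.sum()>5: print(round(zz,3),q.sum(),l[q].min(),l[q].max(),s[q].min(),s[q].max())
E
```

```text
wrist
disc 3509 -0.0230392383046873 0.006873770690331155 -0.021915203804204884 0.021968785556463685 0.2985030194490887
wall 2035 [-0.0231 -0.0227 -0.0198 -0.0074 -0.0034] [-0.0311 -0.0293  0.0275  0.0296] [0.2129 0.2148 0.2836]
side
disc 41 -0.0238377788352936 -0.010927486275055383 -0.018383389485576433 0.011116612649057799 0.2965158089263995
wall 598 [-0.0243 -0.0239 -0.0138  0.0146  0.0181] [-0.0229 -0.0223  0.0064  0.0074] [0.2103 0.2115 0.2822]
-0.045 28 -0.02338450898818186 0.015250302606570953 -0.021671547258801 0.004058762049655363
-0.035 94 -0.024071098995312082 0.014218492043906713 -0.022369427954453798 0.006124490694941362
-0.025 94 -0.023557355626793286 0.01808681505779559 -0.02286506785158265 0.007394639055815446
-0.015 104 -0.023965540144828292 0.016302993565747048 -0.02246758117862553 0.006625163891910694
-0.005 100 -0.023851991650548597 0.014738849240895883 -0.022462622297955762 0.007321246385529279
0.005 74 -0.024000691165645287 0.008518189232348242 -0.021755480611755453 0.002998657226549271
0.015 59 -0.023901181135594765 -0.008458063199071811 -0.019557973818860833 0.0031882745226909535
0.025 45 -0.02425370637821008 -0.011664834034220604 -0.018486240114853367 0.0035794584145843887
top
disc 55 -0.018702228312740855 0.01501917826125224 -0.010614824224114151 7.511636802481481e-05 0.2976860070570667
wall 8 [-0.024  -0.024  -0.0221 -0.0207 -0.0207] [0.0103 0.0103 0.0161 0.0161] [0.2127 0.2129 0.2309]
```

>>> move_arm:
  motion: "-1 -0.1 0.018 0 0; -1 -0.2 0.036 0 0; -1 -0.3 0.054 0 0; -1 -0.4 0.072 0 0; -1 -0.5 0.089 0.1 0; -1 -0.537 0.0955 0.2 0; -1 -0.537 0.0955 0.3 0; -1 -0.537 0.0955 0.4 0; -1 -0.537 0.0955 0.44 0; -1 -0.537 0.0955 0.44 0; -1 -0.537 0.0955 0.44 0"

```text
time: 22.43
position: [0.5313, -0.2482, 0.1658]
tool_rot: [0.074, 0.997, 0.0, -0.0]
ft_force: [-0.6, 0.4, -0.4]
grip_width: 0.0428
grip_force: 10.0
```

```bash
python3 - <<'E'
from h import *
plan(.5315,-.252,.086,1.419)
E
```

```text
t 22.43 pos [ 0.5313 -0.2482  0.1658] yaw 1.423 q [-0.63  0.52  1.57  0.    1.06 -2.05] F [-0.6  0.4 -0.4] w 0.0428 -> shift [-0.004 -0.019  0.399] turn 0.001
```

>>> move_arm:
  motion: "-1 -0.003 -0.017 0 0; -1 -0.003 -0.017 0.08 0; -1 -0.003 -0.017 0.16 0; -1 -0.003 -0.017 0.24 0; -1 -0.003 -0.017 0.3 0; -1 -0.003 -0.017 0.35 0; -1 -0.003 -0.017 0.38 0; -1 -0.003 -0.017 0.395 0; -1 -0.003 -0.017 0.395 0; -1 -0.003 -0.017 0.395 0"

```text
time: 23.27
position: [0.5318, -0.2529, 0.0872]
tool_rot: [0.074, 0.997, -0.0, 0.001]
ft_force: [-0.3, -0.8, -1.5]
grip_width: 0.0426
grip_force: 10.0
```

```bash
python3 - <<'E'
from h import *
np.set_printoptions(precision=4,suppress=True)
plan(.5315,-.252,.086,1.419)
o=robot.get_obs();c=o["position"]
grab("wrist");z=load("wrist");C=cloud(z)
P=C[:,:2]-c[:2];l=P@[.988,-.151];s=P@[.151,.988]
k=(np.abs(C[:,2]-c[2]-.045)<.006)&(np.abs(l)<.04)&(np.abs(s)<.022)
print("disc",k.sum(),l[k].min(),l[k].max(),s[k].min(),s[k].max(),C[k,2].mean())
E
```

```text
t 23.27 pos [ 0.5318 -0.2529  0.0872] yaw 1.422 q [-0.63  0.63  1.62  0.    0.89 -2.06] F [-0.3 -0.8 -1.5] w 0.0426 -> shift [0.002 0.004 0.006] turn 0.001
disc 3641 -0.023166058690630837 0.006331597897445099 -0.02188648650957285 0.021903306301309853 0.13172818918030424
```

The cup is 2–3 mm above the deck and over the peg. I'll lower it the rest and release.

>>> move_arm:
  motion: "-1 0 0 0.008 0; -1 0 0 0.014 0; -1 0 0 0.014 0; 0.3 0 0 0.014 0; 0.3 0 0 0.014 0; 0.5 0 0 0.014 0; 0.5 0 0 0.014 0; 0.5 0 0 0.014 0; 0.5 0 0 0.014 0; 0.5 0 0 0.014 0"

```text
time: 24.15
position: [0.5313, -0.2525, 0.0836]
tool_rot: [0.074, 0.997, 0.0, -0.0]
ft_force: [0.1, -0.1, -0.5]
grip_width: 0.0651
grip_force: 0.0
```

>>> move_arm:
  motion: "0.5 0 0 -0.1 0; 0.5 0 0 -0.25 0; 0.5 0 0 -0.45 0; 0.5 0 0 -0.65 0; 0.5 0 0 -0.85 0; 0.5 0 0 -0.95 0; 0.5 0 0 -0.95 0"

```text
time: 24.73
position: [0.5343, -0.2545, 0.2802]
tool_rot: [0.074, 0.997, -0.003, 0.005]
ft_force: [0.3, 0.1, -0.4]
grip_width: 0.0659
grip_force: 0.0
```

```bash
python3 - <<'E'
from h import *
np.set_printoptions(precision=4,suppress=True)
plan(.515,-.348,.3,1.419)
for n in("wrist","side"):
    grab(n);z=load(n);C=cloud(z)
    k=(np.hypot(C[:,0]-.53,C[:,1]+.252)<.04)&(np.abs(C[:,2]-.127)<.012);Q=C[k]
    if k.sum()>5: print(n,k.sum(),Q.mean(0),Q.min(0),Q.max(0),np.linalg.lstsq(np.c_[Q[:,:2],np.ones(len(Q))],Q[:,2],rcond=None)[0])
    k=(np.hypot(C[:,0]-.515,C[:,1]+.348)<.03)&(np.abs(C[:,2]-.08)<.006);Q=C[k]
    if k.sum()>5: print(n,"handle",k.sum(),Q.mean(0),Q.min(0),Q.max(0))
E
```

```text
t 24.73 pos [ 0.5343 -0.2545  0.2802] yaw 1.422 q [-0.63  0.4   1.43  0.    1.3  -2.06] F [ 0.3  0.1 -0.4] w 0.0659 -> shift [ 0.025 -0.477 -0.097] turn 0.001
wrist 1125 [ 0.5297 -0.2535  0.129 ] [ 0.5091 -0.2751  0.1153] [ 0.5524 -0.2325  0.1317] [ 0.0478 -0.0117  0.1007]
wrist handle 114 [ 0.5145 -0.347   0.0803] [ 0.5076 -0.3552  0.0741] [ 0.5224 -0.3403  0.0837]
side 396 [ 0.5264 -0.2572  0.1256] [ 0.5071 -0.2771  0.115 ] [ 0.5506 -0.2327  0.1308] [0.075  0.0909 0.1095]
side handle 55 [ 0.5126 -0.3503  0.078 ] [ 0.5057 -0.3572  0.0745] [ 0.5196 -0.3425  0.0814]
```

The cup stands flat on the deck: its bottom is at z 0.129, centred at (.530,-.2535), with the peg at (.530,-.252). Next I go behind the handle, with the fingers closed and the tool turned so the body stays clear of the nozzle.

>>> move_arm:
  motion: "-1 0.016 -0.15 0 0.04; -1 0.016 -0.3 0 0.08; -1 0.016 -0.45 0 0.12; -1 0.016 -0.634 0 0.16; -1 0.016 -0.634 0 0.2; -1 0.016 -0.634 0 0.24; -1 0.016 -0.634 0 0.28; -1 0.016 -0.634 0 0.32; -1 0.016 -0.634 0 0.36; -1 0.016 -0.634 0 0.4; -1 0.016 -0.634 0 0.44; -1 0.016 -0.634 0 0.47"

```text
time: 25.83
position: [0.5081, -0.3763, 0.2705]
tool_rot: [0.728, 0.685, 0.0, -0.003]
ft_force: [-0.2, -0.6, -0.4]
grip_width: 0.0017
grip_force: 0.0
```

```bash
python3 - <<'E'
from h import *
plan(.5101,-.3777,.1,-.153); robot.camera("side"); plan(.5101,-.3777,.1,-.153)
E
```

```text
t 25.83 pos [ 0.5081 -0.3763  0.2705] yaw -0.061 q [-0.81  0.47  1.33  0.    1.35 -0.75] F [-0.2 -0.6 -0.4] w 0.0017 -> shift [-0.01   0.014  0.852] turn 0.029
t 25.88 pos [ 0.5082 -0.3763  0.2706] yaw -0.063 q [-0.81  0.47  1.33  0.    1.35 -0.75] F [-0.2 -1.2 -0.7] w 0.0013 -> shift [-0.01   0.014  0.853] turn 0.029
```

>>> move_arm:
  motion: "-1 -0.01 0.01 0.2 0.029; -1 -0.01 0.01 0.4 0.029; -1 -0.01 0.01 0.6 0.029; -1 -0.01 0.01 0.8 0.029; -1 -0.01 0.01 0.95 0.029; -1 -0.01 0.01 0.95 0.029; -1 -0.01 0.01 0.95 0.029"

```text
time: 26.47
position: [0.5093, -0.3776, 0.0807]
tool_rot: [0.756, 0.654, -0.0, -0.004]
ft_force: [0.9, -0.9, 0.0]
grip_width: 0.0003
grip_force: 0.0
```

```bash
python3 - <<'E'
from h import *
plan(.5101,-.3777,.032,-.153)
E
```

```text
t 26.47 pos [ 0.5093 -0.3776  0.0807] yaw -0.145 q [-0.81  0.69  1.5  -0.    0.96 -0.67] F [ 0.9 -0.9  0. ] w 0.0003 -> shift [-0.001  0.005  0.243] turn 0.003
```

>>> move_arm:
  motion: "-1 0 0.004 0.1 0.003; -1 0 0.004 0.2 0.003; -1 0 0.004 0.23 0.003; -1 0 0.004 0.23 0.003; -1 0.03 0.004 0.23 0.003; -1 0.07 0.004 0.23 0.003; -1 0.12 0.004 0.23 0.003; -1 0.18 0.004 0.23 0.003; -1 0.24 0.004 0.23 0.003; -1 0.3 0.004 0.23 0.003; -1 0.35 0.004 0.23 0.003; -1 0.38 0.004 0.23 0.003"

```text
time: 27.47
position: [0.5229, -0.302, 0.0378]
tool_rot: [0.759, 0.651, -0.0, -0.001]
ft_force: [-0.7, -1.1, 1.1]
grip_width: 0.0002
grip_force: 0.8
```

```bash
python3 - <<'E'
from h import *
np.set_printoptions(precision=4,suppress=True)
plan(.5101+.025,-.3777+.165,.032,-.153)
for n in("wrist",):
    grab(n);z=load(n);C=cloud(z)
    k=(np.abs(C[:,0]-.54)<.05)&(np.abs(C[:,1]+.19)<.09)&(np.abs(C[:,2]-.129)<.004);Q=C[k]
    if k.sum()>5: print(n,k.sum(),Q.mean(0),Q.min(0),Q.max(0))
E
```

```text
t 27.47 pos [ 0.5229 -0.302   0.0378] yaw -0.154 q [-0.71  0.72  1.61  0.    0.82 -0.56] F [-0.7 -1.1  1.1] w 0.0002 -> shift [ 0.45  -0.008  0.029] turn -0.0
wrist 8506 [ 0.539  -0.2016  0.1292] [ 0.5191 -0.2125  0.125 ] [ 0.5614 -0.1912  0.1317]
```

>>> move_arm:
  motion: "-1 0.05 0 0 0; -1 0.11 0 0 0; -1 0.17 0 0 0; -1 0.23 0 0 0; -1 0.29 0 0 0; -1 0.35 0 0 0; -1 0.41 0 0 0; -1 0.46 0 0 0; -1 0.5 0 0 0; -1 0.52 0 0 0; -1 0.52 0 0 0"

```text
time: 28.43
position: [0.5393, -0.2001, 0.0377]
tool_rot: [0.76, 0.65, 0.0, -0.0]
ft_force: [-0.4, -0.0, -0.3]
grip_width: 0.0005
grip_force: 0.0
```

>>> move_arm:
  motion: "-1 0.015 0 0 0; -1 0.03 0 0 0; -1 0.045 0 0 0; -1 0.045 0 0 0"

```text
time: 28.77
position: [0.541, -0.1927, 0.0379]
tool_rot: [0.76, 0.65, 0.0, 0.0]
ft_force: [-0.1, -1.0, -1.3]
grip_width: 0.0001
grip_force: 0.2
```

>>> move_arm:
  motion: "-1 0.015 0 0 0; -1 0.03 0 0 0; -1 0.03 0 0 0; -1 0.03 0 0 0"

```text
time: 29.1
position: [0.5418, -0.1883, 0.038]
tool_rot: [0.759, 0.651, -0.001, 0.001]
ft_force: [-1.5, -4.8, -0.5]
grip_width: 0.0003
grip_force: 2.7
```

>>> move_arm:
  motion: "-1 0.015 0 0 0; -1 0.03 0 0 0; -1 0.03 0 0 0; -1 0.03 0 0 0"

```text
time: 29.43
position: [0.5422, -0.1878, 0.0382]
tool_rot: [0.758, 0.652, -0.004, 0.004]
ft_force: [-7.0, -20.1, -2.2]
grip_width: 0.0005
grip_force: 10.6
```

The carriage is home against its stop (20 N). Backing off, lifting, and going over to the switch.

>>> move_arm:
  motion: "-1 -0.05 0 0 0; -1 -0.12 0 0 0; -1 -0.12 0 -0.2 0; -1 -0.12 0 -0.4 0; -1 -0.12 0 -0.6 0; -1 -0.12 0 -0.8 0; -1 -0.12 0 -1 0; -1 -0.12 0 -1 0"

```text
time: 30.1
position: [0.5436, -0.2071, 0.2467]
tool_rot: [0.76, 0.65, 0.003, 0.008]
ft_force: [1.1, -0.2, 0.6]
grip_width: 0.0003
grip_force: 0.0
```

>>> move_arm:
  motion: "-1 0 0 -0.2 0; -1 0 0 -0.35 0; -1 0.1 -0.45 -0.35 0; -1 0.3 -0.45 -0.35 0; -1 0.5 -0.45 -0.35 0; -1 0.7 -0.45 -0.35 0; -1 0.7 -0.45 -0.35 0"

```text
time: 30.68
position: [0.4696, -0.0483, 0.3078]
tool_rot: [0.759, 0.651, 0.001, -0.001]
ft_force: [0.2, -0.4, -0.0]
grip_width: 0.0004
grip_force: 0.0
```

```bash
python3 - <<'E'
from h import *
np.set_printoptions(precision=4,suppress=True)
plan(.4928,.0775,.2,-.153)
for n in("wrist","side","top"):
    grab(n);z=load(n);C=cloud(z)
    k=(np.hypot(C[:,0]-.5557,C[:,1]+.074)<.045)&(C[:,2]>.045)&(C[:,2]<.14);Q=C[k]
    if k.sum()>5: print(n,"cup",k.sum(),np.percentile(Q,[2,98],axis=0).ravel())
    k=(np.hypot(C[:,0]-.551,C[:,1]-.067)<.035)&(C[:,2]>.11)&(C[:,2]<.15);Q=C[k]
    if k.sum()>5: print(n,"ball",k.sum(),Q.mean(0),Q.min(0),Q.max(0))
    k=(np.hypot(C[:,0]-.54,C[:,1]+.168)<.035)&(C[:,2]>.075)&(C[:,2]<.09);Q=C[k]
    if k.sum()>5: print(n,"handle",k.sum(),Q.mean(0),Q.min(0),Q.max(0))
E
```

```text
t 30.68 pos [ 0.4696 -0.0483  0.3078] yaw -0.154 q [-0.34  0.19  1.65  0.    1.3  -0.19] F [ 0.2 -0.4 -0. ] w 0.0004 -> shift [0.638 0.018 0.541] turn -0.0
wrist cup 697 [ 0.5327 -0.0826  0.0452  0.5741 -0.0435  0.1304]
wrist ball 450 [0.55   0.0677 0.1337] [0.5387 0.0556 0.1239] [0.5633 0.0807 0.1393]
wrist handle 81 [ 0.5427 -0.1694  0.0801] [ 0.5357 -0.1766  0.0751] [ 0.5499 -0.1632  0.0825]
side cup 631 [ 0.5363 -0.099   0.0463  0.5742 -0.065   0.1294]
side ball 87 [0.5481 0.0626 0.1288] [0.5377 0.0551 0.1109] [0.5628 0.076  0.1379]
side handle 29 [ 0.5402 -0.1728  0.0781] [ 0.5332 -0.1783  0.0752] [ 0.5468 -0.1662  0.0822]
top cup 175 [ 0.5238 -0.075   0.045   0.5811 -0.0351  0.1302]
top ball 98 [0.5477 0.0695 0.1323] [0.5365 0.0576 0.1233] [0.5608 0.081  0.1406]
```

>>> move_arm:
  motion: "-1 0.2 0.035 0 0; -1 0.4 0.035 0 0; -1 0.6 0.035 0 0; -1 0.636 0.035 0 0; -1 0.636 0.035 0.2 0; -1 0.636 0.035 0.4 0; -1 0.636 0.035 0.6 0; -1 0.636 0.035 0.8 0; -1 0.636 0.035 1 0; -1 0.636 0.035 1 0; -1 0.636 0.035 1 0"

```text
time: 31.75
position: [0.4967, 0.0711, 0.1058]
tool_rot: [0.76, 0.65, -0.002, -0.002]
ft_force: [0.2, 0.8, 0.4]
grip_width: 0.0006
grip_force: 0.0
```

```bash
python3 - <<'E'
from h import *
plan(.496,.0764,.072,-.153)
E
```

```text
t 31.75 pos [0.4967 0.0711 0.1058] yaw -0.157 q [-0.08  0.51  1.83 -0.    0.81  0.08] F [0.2 0.8 0.4] w 0.0006 -> shift [ 0.026 -0.007  0.169] turn -0.001
```

>>> move_arm:
  motion: "-1 0.026 0 0.1 0; -1 0.026 0 0.165 0; -1 0.026 0 0.165 0; -1 0.026 0.06 0.165 0; -1 0.026 0.12 0.165 0; -1 0.026 0.18 0.165 0; -1 0.026 0.24 0.165 0; -1 0.026 0.3 0.165 0; -1 0.026 0.35 0.165 0; -1 0.026 0.38 0.165 0; -1 0.026 0.38 0.165 0"

```text
time: 32.67
position: [0.5767, 0.0649, 0.0769]
tool_rot: [0.76, 0.65, 0.002, 0.002]
ft_force: [0.7, 0.1, 1.0]
grip_width: 0.0003
grip_force: 0.0
```

>>> move_arm:
  motion: "-1 0 0.02 0 0; -1 0 0.04 0 0; -1 0 0.04 0 0"

```text
time: 32.92
position: [0.5792, 0.0646, 0.0747]
tool_rot: [0.76, 0.65, -0.002, -0.002]
ft_force: [-5.6, 0.3, 6.2]
grip_width: 0.0007
grip_force: 3.7
```

```bash
python3 - <<'E'
from h import *
plan(.496,.0764,.072,-.153)
E
```

```text
t 32.92 pos [0.5792 0.0646 0.0747] yaw -0.155 q [-0.08  0.64  1.64  0.    0.86  0.07] F [-5.6  0.3  6.2] w 0.0007 -> shift [-0.006 -0.42   0.016] turn -0.001
```

>>> move_arm:
  motion: "-1 0 0.02 0 0; -1 0 0.025 0 0; -1 0 0.025 0 0; -1 0 -0.1 0 0; -1 0 -0.3 0 0; -1 0 -0.4 -0.1 0; -1 0 -0.4 -0.3 0; -1 0 -0.4 -0.5 0; -1 0 -0.4 -0.7 0; -1 0 -0.4 -0.8 0; -1 0 -0.4 -0.8 0"

```text
time: 33.83
position: [0.5067, 0.0766, 0.2402]
tool_rot: [0.76, 0.65, 0.005, 0.004]
ft_force: [0.5, -0.2, 1.0]
grip_width: 0.0003
grip_force: 0.0
```

```bash
python3 - <<'E'
from h import *
np.set_printoptions(precision=4,suppress=True)
plan(.4928,.0775,.2,-.153)
for n in("wrist","side","top"):
    p,_=grab(n);z=load(n);C=cloud(z)
    k=(np.hypot(C[:,0]-.59,C[:,1]-.062)<.07)&(C[:,2]>.115)&(C[:,2]<.15);Q=C[k]
    if k.sum()>5: print(n,"ball",k.sum(),Q.mean(0),Q.min(0),Q.max(0))
    k=(np.hypot(C[:,0]-.54,C[:,1]+.168)<.035)&(C[:,2]>.075)&(C[:,2]<.09);Q=C[k]
    if k.sum()>5: print(n,"handle",k.sum(),Q.mean(0))
    if n=="side": cv2.imwrite("pics/fin.png",cv2.resize(p[180:340,290:450],(600,600),interpolation=cv2.INTER_CUBIC)[:,:,::-1])
E
```

```text
t 33.83 pos [0.5067 0.0766 0.2402] yaw -0.155 q [-0.07  0.32  1.67  0.    1.13  0.09] F [ 0.5 -0.2  1. ] w 0.0003 -> shift [-0.006 -0.072  0.2  ] turn -0.001
wrist ball 496 [0.6061 0.0621 0.1331] [0.5954 0.0483 0.1161] [0.6206 0.0724 0.1391]
side ball 84 [0.6044 0.0541 0.1291] [0.595  0.0461 0.116 ] [0.6182 0.0656 0.1385]
side handle 29 [ 0.5399 -0.1727  0.0779]
top handle 32 [ 0.5393 -0.1698  0.0788]
```

View pics/fin.png

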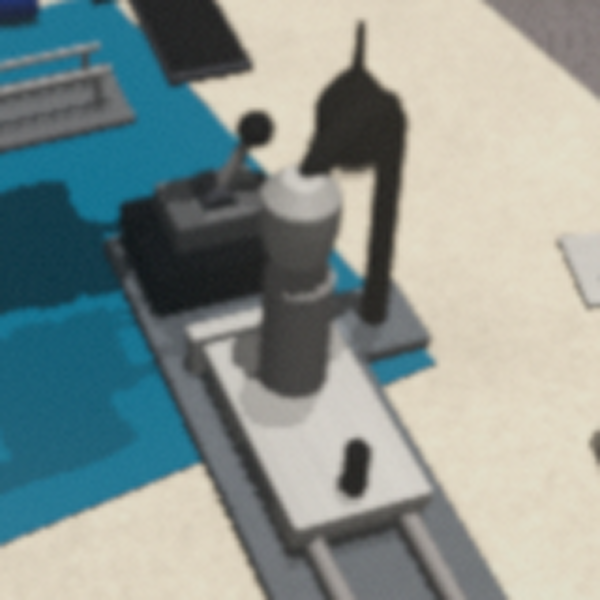

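The cup stands upside down under the nozzle (crop (295,340)). The carriage is home (handle at (355,465)) and the lever leans away from the robot (ball at (256,128)).

```bash
python3 -c "
from rig import robot
print(robot.hand_in())"
```

```text
the job is handed in; nothing more can be done
None
```

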